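# Line up the condiments by height

## Task

Stand the sauce cup, the black canister, the salt shaker and the spice jar upright on the plank in order of height, one centred on each cork disc: the shortest on the end disc next to the kitchen timer, rising to the tallest at the other end. Leave the kitchen timer where it stands.

Things in the scene. Friction and masses are not known exactly. Their poses are not given: they have to be found in the camera images.
- sauce_cup: small open grey sauce cup, 36 mm high, round: 66 mm across the rim, tapering to 50 mm at the foot; light (20 g). Origin: centre of the underside, z up
- black_tub: round black canister with a wooden lid, 70 mm high to the top of the lid's knob and 92 mm across; the lid is fixed to it. Too wide for most grippers: lift it by the wooden knob, 19 mm across, which stands in the middle from 52 to 70 mm above the underside. About 220 g. Origin: centre of the underside, z up
- salt_shaker: glass salt shaker with a rounded grey top, 90 mm high, round, 44 mm across up to 74 mm height, 34 mm above; its foot is slightly rounded, so it may lean 2 degrees. About 100 g. Origin: centre of the underside, z up
- oregano_jar: spice jar with a green label and dark cap, 105 mm high, round, 42 to 44 mm across all the way up. About 110 g. Origin: centre of the underside, z up
- plank: condiment plank: flat wooden board 110 x 400 mm, top 12 mm above the table, fixed. Carries the row of four cork discs. Origin: centre of the underside; its y axis runs along the row, x across it (away from the robot)
- kitchen_timer: round white wind-up kitchen timer with a red grip bar, 66 mm across, 42 mm high; it stands on the table behind one of the two end discs of the row, 115 mm behind the row's line and about 120 mm from that disc's centre (a tuna tin stands behind the other end). It marks the end where the shortest thing goes. Not to be moved. Origin: centre of the underside
- disc_0: cork disc fixed on the plank, the end disc at the +y end (left as the robot sees it): 80 mm across, its top 16 mm above the table; discs are 100 mm apart centre to centre. Origin: centre of its underside, 12 mm above the table
- disc_1: cork disc fixed on the plank, second from the +y end: 80 mm across, its top 16 mm above the table; discs are 100 mm apart centre to centre. Origin: centre of its underside, 12 mm above the table
- disc_2: cork disc fixed on the plank, third from the +y end: 80 mm across, its top 16 mm above the table; discs are 100 mm apart centre to centre. Origin: centre of its underside, 12 mm above the table
- disc_3: cork disc fixed on the plank, the end disc at the -y end (right): 80 mm across, its top 16 mm above the table; discs are 100 mm apart centre to centre. Origin: centre of its underside, 12 mm above the table
There are look-alikes about, which are no part of the job. What is shaped like the black_tub but orange is not meant.

How it is judged (in metres and radians):
At the end, for the whole second after the job is handed in: The four things stand upright (within 0.12 rad), released and at rest on the cork discs, each centred within 15 mm of its disc's centre: counted from the end disc next to the kitchen timer, the sauce cup, black canister, salt shaker, spice jar (angle between each of sauce_cup, black_tub, salt_shaker, oregano_jar's own z axis and vertical below 0.12 rad and height (world z) of sauce_cup between 0.012 and 0.021 m and linear speed of each of sauce_cup, black_tub, salt_shaker, oregano_jar below 0.02 m/s and contact force between each of sauce_cup, black_tub, salt_shaker, oregano_jar and the fingers below 0.05 N and height (world z) of black_tub between 0.012 and 0.021 m and height (world z) of salt_shaker between 0.012 and 0.021 m and height (world z) of oregano_jar between 0.012 and 0.021 m and ((horizontal distance between kitchen_timer and disc_0 below 0.2 m and horizontal distance between sauce_cup and disc_0 below 0.015 m and horizontal distance between black_tub and disc_1 below 0.015 m and horizontal distance between salt_shaker and disc_2 below 0.015 m and horizontal distance between oregano_jar and disc_3 below 0.015 m) or (horizontal distance between kitchen_timer and disc_3 below 0.2 m and horizontal distance between sauce_cup and disc_3 below 0.015 m and horizontal distance between black_tub and disc_2 below 0.015 m and horizontal distance between salt_shaker and disc_1 below 0.015 m and horizontal distance between oregano_jar and disc_0 below 0.015 m))); the robot touches nothing.
It fails at once if the kitchen timer is moved by more than 15 mm (distance of kitchen_timer from where it was at the start of the episode above 0.015 m).
It also fails if it takes over 90 s, if anything falls off the work surface, if the arm or the gripper's body presses on something with over 40 N, if the wrist force passes 120 N, or if a joint passes its speed limit or range.

## Robot

A 6-joint arm with a two-finger parallel gripper is mounted at the origin on a cart in front of the work surface, level with it; the furniture and walls round the work are solid. World frame = base frame: x ahead of the robot, y to its left, z up, the work surface at z = 0. Lengths are in mm, angles in rad, forces in N, time in s.
With the tool pointing down it reaches from about 300 to 775 mm from the base axis. Payload 14.6 kg.
Tool frame: the origin (TCP) lies at the very end of the fingers, on their centre line; the grasp point (between the pads) lies 19 mm behind it; z points along the fingers, y is the line along which they close (so a half turn about z gives the same grasp; the last joint's range is limited). The gripper opens to 94 mm and grips with 3 to 60 N. Pads are 16 mm wide; open, the fingers measure 119 mm over their backs; the gripper's body (75 mm by 177 mm) begins 78 mm behind the grasp point.
Start: joints at [1.193, 0.3, 1.521, -0, 1.321, -0.067], TCP at [168.198, 523.64, 205.446] pointing down, gripper open.
Joint ranges: [-3.03, 3.03], [-0.79, 2.21], [0.23, 2.52], [-1.04, 4.18], [0, 3.07], [-2.55, 2.55]. Speed limits (rad/s): [2.22, 2.22, 2.57, 3.14, 3.14, 3.14].

## Interface

Orientations are given as [roll, pitch, yaw] about the fixed x, y, z axes, in that order (R = Rz(yaw) Ry(pitch) Rx(roll)).
In Python, from cell import manip, eyes, ticket gives the robot as it stands. The module is installed in compiled form; this text tells all that it offers.
- The arm moves only by the tool arm_command, never from a script. Its argument "plan" is a list of rows, each a list of 5 numbers: the opening, from -1 (shut) to 1 (fully open), then the shift along the tool's x, y, z in m, then the turn about the tool's z in rad. In form: [[jaw, dx, dy, dz, roll], ...]. A call has 1 to 20 rows; each row shifts and turns the commanded pose from where the row before left it, along the tool's axes as they then stand; what a row does not reach is not made up. A row lasts 1/8 s, in which the tool goes at most 62.5 mm and 10.7 degrees, less where a joint would pass 70% of its speed; a pose out of reach is approached as far as the arm can. A call is refused whole if a number of a shift passes 0.0625 or a number of a turn 0.188, either way. A call with a gripper value outside its range is refused whole. The fingers move at their own pace and stop on an object; "newtons" is the grip in N (left out, the last holds). Time passes only in rows, so rows that do not move let the fingers close. It gives the time, the measured TCP pose, the force, the opening and the grip force at its end, in the units of the state.
- manip.read_state(): the state, without advancing time (a new reading comes with each control period).
- eyes.camera(name): name is "side" or "top" or "wrist"; returns a dict with "img" (480x640x3 uint8, blue, green, red), "z_map" (480x640 float32, mm along the optical axis (not along the pixel's ray), 0 where there is no reading), "fx", "fy", "cx", "cy" (pixels), "eye" and "orientation" of the camera in the world. Camera axes: x right, y down, z forward; pixel columns grow to the right and rows downward; lengths in mm; the calibration is good to about 2 mm. A picture is of the moment at which its call begins.
- ticket.sign_off(): hands the job in; it is judged then, once.
The state is a dict: "clock": time; "joints": joint angles; "qd": joint speeds; "effort": joint torques, N m; "eef_pos": TCP position; "eef_rot": TCP orientation; "wrist_force": force on the tool from outside, world axes, zero at the start; "moment": the same for the moment, N m; "finger_gap": finger opening in mm; "finger_force": force on a finger pad.
Only numpy, scipy, OpenCV 4.12 (cv2) and the standard library are available. Lean on these libraries where they do the work, as an engineer would, in place of code of your own. Each camera call takes 0.05 s, during which the arm holds its last target. There are 200 camera calls.

## Working session

There is one attempt and no reset: what is moved stays moved. The work goes in short steps, Python scripts to look and compute and a tool call to move; the robot and the scene stay as the last step left them, time stands still between calls to the robot, and variables do not carry over. Pictures are saved under pics/ and viewed, at most 14 in all, crops included, and the job is handed in when it is done.

Besides the shell and the picture viewer there is one more tool, called after "Emit:" as name(argument=value, ...) on one line, values as JSON. arm_command: Moves the arm, as the interface text tells. Its arguments: {"type":"object","properties":{"plan":{"type":"array"},"newtons":{"type":"number"}},"required":["plan"]}

```bash
mkdir -p pics
cat > h.py <<'E'
import numpy as np, cv2
from scipy.spatial.transform import Rotation as R
from cell import manip, eyes, ticket
def cam(n):
    c=eyes.camera(n); o=np.array(c["orientation"],float)
    M=o if o.shape==(3,3) else (R.from_euler('xyz',o).as_matrix() if o.size==3 else None)
    z=c["z_map"]; v,u=np.mgrid[:480,:640]
    P=np.stack([(u-c["cx"])/c["fx"]*z,(v-c["cy"])/c["fy"]*z,z],-1)@M.T+np.array(c["eye"])
    P[z==0]=np.nan
    return c["img"],P,c
E
python3 - <<'E'
from h import *
for n in("top","side"):
    i,P,c=cam(n); cv2.imwrite(f"pics/{n}0.png",i); np.save(f"{n}0.npy",P); print(n,c["eye"],c["orientation"],c["fx"])
print(manip.read_state())
E
```

```text
top [435.36096277 205.48761463 880.87168011] [-2.96969385e+00 -2.15004812e-03 -1.55056216e+00] 524.251906392256
side [ 355.04349469 -482.51372375  498.37108376] [-2.11163909 -0.00239242 -0.35340841] 494.18019886628554
{'clock': 0.1, 'joints': array([ 1.19340993e+00,  3.00406339e-01,  1.52151255e+00, -1.41622739e-05,
        1.32070514e+00, -6.66041160e-02]), 'qd': array([ 0.0002487 , -0.00063466, -0.00221612, -0.00093492, -0.00028163,
       -0.00067841]), 'effort': array([ 2.07796176e-03, -5.32649159e+01, -3.53282797e+01,  7.09553878e-02,
        2.35263957e-02, -5.48492835e-05]), 'eef_pos': array([168.11366923, 523.43043249, 204.95084325]), 'eef_rot': array([-3.14056264e+00, -5.49559176e-05,  2.83081386e+00]), 'wrist_force': array([ 0.6373463 ,  0.31806812, -0.43306797]), 'moment': array([ 0.02488418, -0.00430086, -0.00265439]), 'finger_force': 0.0, 'finger_gap': 94.15101329419022}
```

View pics/top0.png

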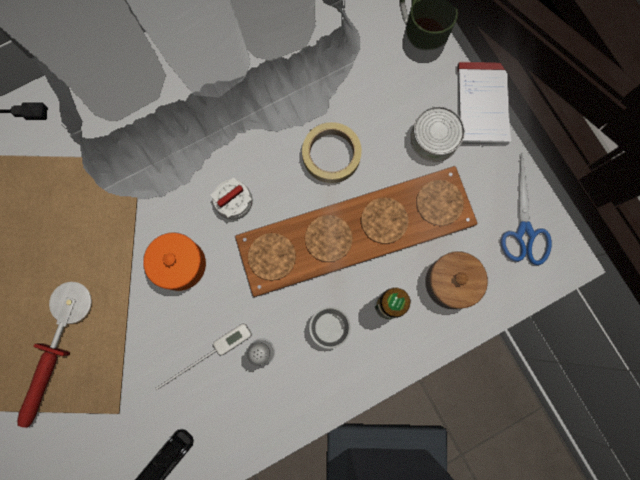

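View pics/side0.png

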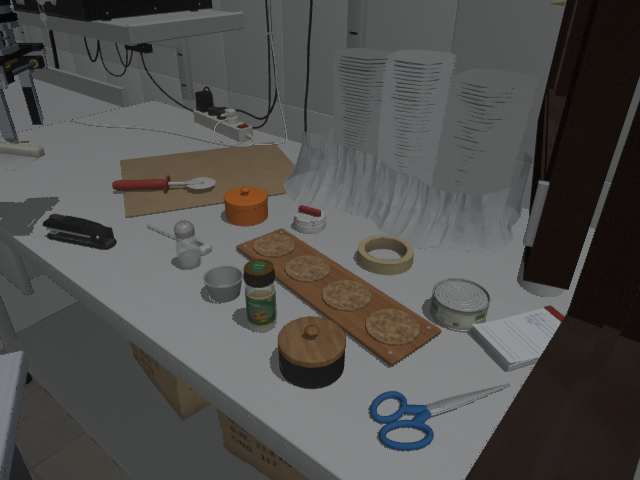

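The top view shows the discs at (271,257), (328,239), (384,220) and (440,202), with the timer at (231,199) beside the left disc, which is disc_0. The shaker is at (259,352), the cup at (328,328), the jar at (395,302) and the black tub's knob at (460,279). All of them stand upright.

Run:
```python
from h import *
P=np.load("top0.npy"); img=cv2.imread("pics/top0.png")
for k,(u,v) in dict(d0=(271,257),d1=(328,239),d2=(384,220),d3=(440,202),timer=(231,199)).items(): print(k,P[v,u].round(1))
for k,(u,v),lo,hi,r in [("salt",(259,352),78,95,30),("cup",(328,328),28,40,40),("jar",(395,302),97,110,30),("knob",(460,279),62,75,25),("tub",(458,280),44,75,55),("orange",(173,262),40,75,55),("timer",(231,199),20,50,50)]:
    s=P[v-r:v+r,u-r:u+r].reshape(-1,3); q=s[(s[:,2]>lo)&(s[:,2]<hi)]
    c,rad=cv2.minEnclosingCircle(q[:,:2].astype(np.float32)); print(k,len(q),np.round(c,1),round(rad,1),q.mean(0).round(1),q[:,2].max().round(1))
# discs: cork segmentation by depth
s=P[150:310,220:490]; m=(s[...,2]>14)&(s[...,2]<20)
h=cv2.cvtColor(img,cv2.COLOR_BGR2GRAY)
for u,v in [(271,257),(328,239),(384,220),(440,202)]:
    q=P[v-24:v+25,u-24:u+25]; print(np.nanpercentile(q[...,2],[5,50,95]).round(1))
s=manip.read_state(); print(s["eef_pos"])
# plank edges by colour (plank vs table)
hsv=cv2.cvtColor(img,cv2.COLOR_BGR2HSV)[150:310,220:490]
pl=((hsv[...,1]>80)).astype(np.uint8); n,l,st,ce=cv2.connectedComponentsWithStats(pl)
i=1+st[1:,4].argmax(); q=P[150:310,220:490][l==i]; q=q[np.isfinite(q[:,0])]; print(cv2.minAreaRect(q[:,:2].astype(np.float32)),st[i])
```

```text
d0 [561.6 291.   15.3]
d1 [593.9 196.5  16.2]
d2 [628.7 102.4  15. ]
d3 [662.    7.2  14.9]
timer [655.4 359.6  32.3]
salt 380 [406.4 299.4] 16.6 [406.5 299.   84.7] 92.1
cup 337 [448.5 191.8] 33.0 [448.2 191.9  33.9] 39.0
jar 681 [486.5  96.8] 21.8 [486.1  96.9 104.4] 108.3
knob 120 [527.6 -12.2] 9.7 [527.3 -11.6  65.7] 70.2
tub 2585 [527.  -12.3] 46.4 [526.8 -10.9  51.6] 70.2
orange 2590 [549.3 447.6] 46.4 [547.9 445.9  51.7] 70.4
timer 1270 [663.6 374.4] 110.1 [657.8 367.9  30.8] 49.9
[10.  14.6 17.5]
[ 9.7 14.4 17.5]
[ 9.7 14.3 17.4]
[ 9.4 14.2 17.3]
[168.11366923 523.43043249 204.95084325]
((612.4503784179688, 148.95046997070312), (109.0533447265625, 399.5088806152344), 19.16794776916504) [   15    16   242   131 14830]
```

Emit:
arm_command(plan=[[1,0,0,0,0.185],[1,0,0,0,0.185],[1,0,0,0,0.185],[1,0,0,0,0.185],[1,0,0,0,0.186],[1,-0.045,0.017,0,0],[1,-0.045,0.017,0,0],[1,-0.045,0.017,0,0],[1,-0.045,0.017,0,0],[1,-0.045,0.017,0,0],[1,-0.045,0.018,0,0],[1,-0.045,0.018,0,0],[1,-0.045,0.018,0,0],[1,-0.045,0.017,0,0],[1,0,0,0,0],[1,0,0,0,0]], newtons=8)

```text
clock: 2.1
eef_pos: [448.0, 192.4, 205.2]
eef_rot: [-3.141, -0.0, 1.904]
wrist_force: [0.3, 0.1, -0.0]
finger_gap: 93.7
finger_force: 0.0
```

Emit:
arm_command(plan=[[1,0,0,0.045,0],[1,0,0,0.045,0],[1,0,0,0.045,0],[1,0,0,0.036,0],[1,0,0,0.02,0],[1,0,0,0,0],[0.2,0,0,0,0],[0.2,0,0,0,0],[0.2,0,0,0,0],[0.2,0,0,0,0],[0.2,0,0,0,0],[0.2,0,0,0,0]], newtons=8)

```text
clock: 3.6
eef_pos: [448.6, 192.3, 14.9]
eef_rot: [3.141, -0.0, 1.905]
wrist_force: [-2.0, 0.1, 6.8]
finger_gap: 64.8
finger_force: 8.0
```

Emit:
arm_command(plan=[[0.2,0,0,-0.01,0],[0.2,0,0,-0.03,0],[0.2,0,0,-0.03,0],[0.2,0.011,0.028,0,0],[0.2,0.011,0.028,0,0],[0.2,0.011,0.028,0,0],[0.2,0.011,0.028,0,0],[0.2,0.0115,0.0285,0,0],[0.2,0,0,0,0],[0.2,0,0,0,0],[0.2,0,0,0,0]])

```text
clock: 4.97
eef_pos: [562.5, 290.2, 84.7]
eef_rot: [-3.141, 0.0, 1.904]
wrist_force: [0.1, 0.2, -0.6]
finger_gap: 64.3
finger_force: 8.0
```

Run:
```python
from h import *
i,P,c=cam("wrist"); cv2.imwrite("pics/w1.png",i); print(c["eye"],c["orientation"]); print(manip.read_state()["eef_pos"],manip.read_state()["finger_gap"])
```

```text
[541.92639844 351.14788051 264.13003246] [ 2.91269737e+00 -3.53459586e-04  3.33381625e-01]
[562.57783136 290.21965653  84.78810648] 65.20391767302361
```

View pics/w1.png

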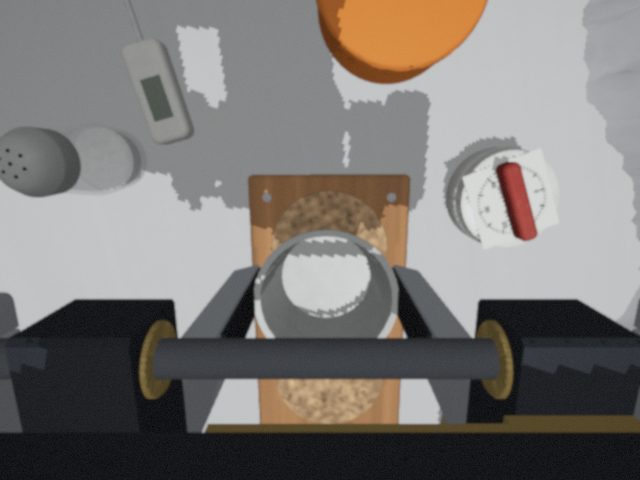

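The wrist view shows the cup held level at (325,290) over the end disc, with the timer at (507,198) clear of the fingers. I'll lower it.

Emit:
arm_command(plan=[[0.2,0,0,0.03,0],[0.2,0,0,0.015,0],[0.2,0,0,0.007,0],[0.2,0,0,0.002,0],[0.2,0,0,0,0],[0.6,0,0,0,0],[0.8,0,0,0,0],[0.8,0,0,0,0],[0.8,0,0,0,0],[0.8,0,0,-0.02,0],[0.8,0,0,-0.05,0],[0.8,0,0,-0.05,0],[0,0,0,0,0],[0,0,0,0,0]])

```text
clock: 6.78
eef_pos: [562.7, 290.6, 150.7]
eef_rot: [3.141, 0.0, 1.905]
wrist_force: [0.7, -0.5, -0.5]
finger_gap: 68.0
finger_force: 0.0
```

Emit:
arm_command(plan=[[0,-0.039,-0.019,0,0],[0,-0.039,-0.019,0,0],[0,-0.039,-0.019,0,0],[0,-0.039,-0.019,0,0],[0,-0.039,-0.019,0,0],[0,-0.039,-0.019,0,0],[0,-0.04,-0.019,0,0],[0,0,0,0,0],[0,0,0,0,0]])

```text
clock: 7.9
eef_pos: [526.8, -11.5, 149.8]
eef_rot: [-3.14, -0.001, 1.905]
wrist_force: [-0.1, -0.1, 1.3]
finger_gap: 47.1
finger_force: 0.0
```

Run:
```python
from h import *
i,P,c=cam("wrist"); cv2.imwrite("pics/w2.png",i); print(manip.read_state()["eef_pos"])
q=P.reshape(-1,3); 
def loc(n,cx,cy,r,lo,hi):
    m=(np.hypot(q[:,0]-cx,q[:,1]-cy)<r)&(q[:,2]>lo)&(q[:,2]<hi); s=q[m]
    if len(s)>5: c,rad=cv2.minEnclosingCircle(s[:,:2].astype(np.float32)); print(n,m.sum(),np.round(c,1),round(rad,1),s.mean(0).round(1))
loc("knob",527,-12,25,60,75)
i,P,c=cam("top"); q=P.reshape(-1,3); loc("cup",563,291,50,44,58)
```

```text
[526.89258354 -11.07771468 149.92912755]
knob 551 [529.3 -13.8] 9.8 [529.1 -13.2  66.7]
cup 342 [563.1 290.1] 33.2 [565.8 293.   49.9]
```

View pics/w2.png

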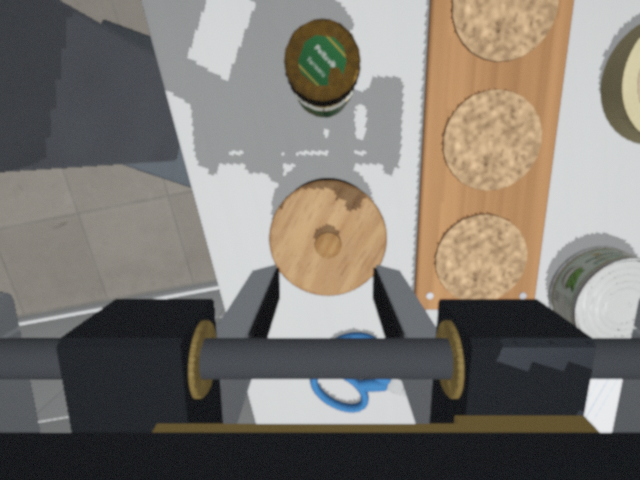

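The cup sits within 1 mm of disc_0. The knob is at (327,243) between the fingers, about 2 mm off, so I'll correct, descend and grip it.

Emit:
arm_command(plan=[[0,-0.002,0.001,0.04,0],[0,0,0,0.035,0],[0,0,0,0.012,0],[0,0,0,0.007,0],[0,0,0,0,0],[-1,0,0,0,0],[-1,0,0,0,0],[-1,0,0,0,0],[-1,0,0,0,0],[-1,0,0,0,0]], newtons=35)

```text
clock: 9.25
eef_pos: [528.8, -13.4, 56.7]
eef_rot: [3.141, 0.0, 1.905]
wrist_force: [-0.9, -0.3, 4.6]
finger_gap: 16.5
finger_force: 35.0
```

Emit:
arm_command(plan=[[-1,0,0,-0.005,0],[-1,0,0,-0.02,0],[-1,0,0,-0.025,0],[-1,0,0.02,0,0],[-1,0,0.032,0,0],[-1,0,0.035,0,0],[-1,0.01,0.03,0,0],[-1,0.03,0.0153,0,0],[-1,0.035,0,0,0],[-1,0.035,0,0,0],[-1,0.033,0,0,0],[-1,0.023,0,0,0],[-1,0.01,0,0,0],[-1,0,0,0,0],[-1,0,0,0,0],[-1,0,0,0,0]])

```text
clock: 11.25
eef_pos: [596.2, 195.5, 106.4]
eef_rot: [-3.142, 0.0, 1.904]
wrist_force: [-0.2, 0.1, -2.3]
finger_gap: 17.0
finger_force: 35.0
```

Run:
```python
from h import *
i,P,c=cam("side"); cv2.imwrite("pics/s2.png",i[120:420,150:550]); print(manip.read_state()["eef_pos"])
```

```text
[596.19659521 195.61600558 106.45047294]
```

View pics/s2.png

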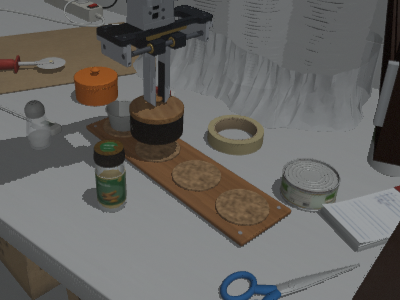

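The tub hangs level over the second disc, at (157,118) in the crop. I'll lower and release it.

Emit:
arm_command(plan=[[-1,0,0.0005,0.015,0],[-1,0,0,0.011,0],[-1,0,0,0.005,0],[-1,0,0,0.002,0],[-1,0,0,0.0005,0],[-1,0,0,0,0],[-0.3,0,0,0,0],[-0.1,0,0,0,0],[-0.1,0,0,0,0],[-0.1,0,0,-0.02,0],[-0.1,0,0,-0.04,0],[0.6,0,0,-0.04,0],[0.6,0,0,-0.02,0],[0.6,0,0,0,0]])

```text
clock: 13.05
eef_pos: [597.1, 196.6, 195.7]
eef_rot: [3.137, 0.0, 1.905]
wrist_force: [-0.5, 0.3, -0.9]
finger_gap: 69.0
finger_force: 0.0
```

Emit:
arm_command(plan=[[0.6,0.032,-0.029,0,0],[0.6,0.032,-0.029,0,0],[0.6,0.032,-0.029,0,0],[0.6,0.032,-0.029,0,0],[0.6,0.032,-0.0295,0,0],[0.6,0,0,0,0],[0.6,0,0,0,0]], newtons=15)

```text
clock: 13.92
eef_pos: [406.8, 299.6, 192.7]
eef_rot: [-3.141, 0.0, 1.905]
wrist_force: [0.0, -0.2, -0.3]
finger_gap: 75.3
finger_force: 0.0
```

```bash
cat >> h.py <<'E'
def loc(P,n,cx,cy,r,lo,hi):
    q=P.reshape(-1,3); m=(np.hypot(q[:,0]-cx,q[:,1]-cy)<r)&(q[:,2]>lo)&(q[:,2]<hi); s=q[m]
    if len(s)>5: c,rad=cv2.minEnclosingCircle(s[:,:2].astype(np.float32)); print(n,m.sum(),np.round(c,1),round(rad,1),s.mean(0).round(1))
E
python3 - <<'E'
from h import *
i,P,c=cam("wrist"); print(manip.read_state()["eef_pos"])
loc(P,"salt",406,299,28,78,95)
i,P,c=cam("top"); loc(P,"salt",406,299,28,78,95); loc(P,"tub",596,196,60,62,76); loc(P,"knob",596,196,20,78,92); loc(P,"cup",563,291,50,44,58)
E
```

```text
[407.08151461 299.47190155 192.63154892]
salt 1328 [407.2 298.1] 17.1 [406.7 299.5  85.4]
tub 2423 [595.4 197.5] 45.8 [594.4 197.5  67. ]
knob 121 [595.4 197.4] 9.6 [595.  197.5  81.9]
cup 338 [562.8 290.2] 33.2 [565.8 293.2  50. ]
```

Emit:
arm_command(plan=[[0.6,0,0,0.045,0],[0.6,0,0,0.045,0],[0.6,0,0,0.04,0],[0.6,0,0,0.022,0],[0.6,0,0,0.01,0],[0.6,0,0,0,0],[-0.3,0,0,0,0],[-0.3,0,0,0,0],[-0.3,0,0,0,0],[-0.3,0,0,0,0],[-0.3,0,0,0,0],[-0.3,0,0,0,0]], newtons=15)

```text
clock: 15.52
eef_pos: [406.7, 300.0, 31.2]
eef_rot: [3.141, -0.0, 1.905]
wrist_force: [1.0, 0.5, 4.2]
finger_gap: 40.8
finger_force: 15.0
```

Emit:
arm_command(plan=[[-0.3,0,0,-0.01,0],[-0.3,0,0,-0.03,0],[-0.3,0,0,-0.04,0],[-0.3,0,0,-0.03,0],[-0.3,-0.02,0.011,0,0],[-0.3,-0.0325,0.018,0,0],[-0.3,-0.0325,0.018,0,0],[-0.3,-0.0325,0.018,0,0],[-0.3,-0.0325,0.018,0,0],[-0.3,-0.0325,0.018,0,0],[-0.3,-0.0325,0.018,0,0],[-0.3,-0.03,0.0175,0,0],[-0.3,-0.0155,0.0085,0,0],[-0.3,0,0,0,0],[-0.3,0,0,0,0]])

```text
clock: 17.4
eef_pos: [628.2, 102.2, 141.0]
eef_rot: [-3.141, -0.0, 1.906]
wrist_force: [-0.3, 0.0, -0.5]
finger_gap: 40.8
finger_force: 14.8
```

Run:
```python
from h import *
i,P,c=cam("side"); cv2.imwrite("pics/s3.png",i[60:420,150:550]); s=manip.read_state(); print(s["eef_pos"],s["finger_gap"])
```

```text
[628.22653868 102.26706909 141.11432332] 41.2390907581983
```

View pics/s3.png

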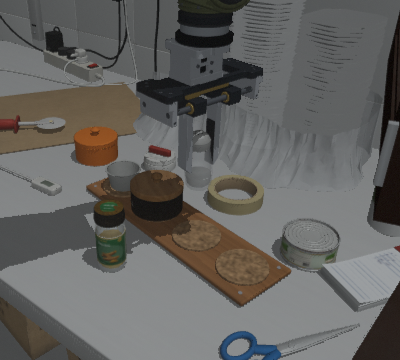

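The shaker is held upright, at (200,155) in the crop, above disc_2. I'll lower and release it.

Emit:
arm_command(plan=[[-0.3,0,0,0.035,0],[-0.3,0,0,0.035,0],[-0.3,0,0,0.015,0],[-0.3,0,0,0.006,0],[-0.3,0,0,0.0025,0],[-0.3,0,0,0,0],[-0.3,0,0,0,0],[0.2,0,0,0,0],[0.5,0,0,0,0],[0.5,0,0,0,0],[0.5,0,0,0,0],[0.5,0,0,-0.03,0],[0.5,0,0,-0.05,0],[0.5,0,0,-0.06,0],[0.5,0,0,-0.01,0],[0.5,0,0,0,0]])

```text
clock: 19.45
eef_pos: [628.9, 101.3, 197.4]
eef_rot: [3.141, 0.0, 1.905]
wrist_force: [1.1, 0.3, -0.6]
finger_gap: 70.9
finger_force: 0.0
```

Emit:
arm_command(plan=[[0.6,0.01,-0.034,0,0],[0.6,0.011,-0.034,0,0],[0.6,0.011,-0.034,0,0],[0.6,0.0105,-0.034,0,0],[0.6,0,0,0,0],[0.6,0,0,0,0]])

```text
clock: 20.2
eef_pos: [486.7, 96.9, 196.6]
eef_rot: [-3.14, -0.0, 1.905]
wrist_force: [0.5, -0.4, -0.6]
finger_gap: 75.0
finger_force: 0.0
```

Run:
```python
from h import *
i,P,c=cam("wrist"); print(manip.read_state()["eef_pos"])
loc(P,"jar",486,97,30,98,112)
i,P,c=cam("top"); loc(P,"jar",486,97,30,98,112); loc(P,"salt",629,102,30,94,112); loc(P,"saltbody",629,102,30,40,88)
loc(P,"tub",596,196,50,62,76)
```

```text
[486.92609097  96.8625815  196.61816197]
jar 2573 [488.2  94.8] 21.8 [487.8  95.5 105.5]
jar 39 [483.  113.5] 11.2 [481.7 115.  103.1]
salt 188 [628.1 101.6] 16.5 [631.4 103.6 101. ]
saltbody 53 [633.4 115.4] 10.9 [632.  119.   63.5]
tub 2427 [595.7 197.5] 46.0 [594.5 197.4  67.1]
```

Emit:
arm_command(plan=[[0.6,-0.001,0,0.045,0],[0.6,0,0,0.045,0],[0.6,0,0,0.035,0],[0.6,0,0,0.021,0],[0.6,0,0,0.0095,0],[0.6,0,0,0,0],[-0.3,0,0,0,0],[-0.3,0,0,0,0],[-0.3,0,0,0,0],[-0.3,0,0,0,0],[-0.3,0,0,0,0],[-0.3,0,0,0,0]], newtons=15)

```text
clock: 21.8
eef_pos: [487.0, 96.0, 42.2]
eef_rot: [3.141, 0.0, 1.905]
wrist_force: [-1.0, 0.3, 5.6]
finger_gap: 43.9
finger_force: 15.0
```

Emit:
arm_command(plan=[[-0.3,0,0,-0.01,0],[-0.3,0,0,-0.03,0],[-0.3,0,0,-0.02,0],[-0.3,-0.02,0,0,0],[-0.3,-0.032,0,0,0],[-0.3,-0.032,0,0,0],[-0.3,-0.032,0.008,0,0],[-0.3,-0.02,0.025,0,0],[-0.3,-0.005,0.032,0,0],[-0.3,0,0.032,0,0],[-0.3,0,0.026,0,0],[-0.3,0,0.013,0,0],[-0.3,0,0,0,0],[-0.3,0,0,0,0],[-0.3,0,0,0,0]])

```text
clock: 23.68
eef_pos: [661.1, 7.1, 102.2]
eef_rot: [3.142, 0.0, 1.905]
wrist_force: [0.3, -0.2, -0.3]
finger_gap: 44.0
finger_force: 15.0
```

Emit:
arm_command(plan=[[-0.3,0,0.0005,0.02,0],[-0.3,0,0,0.014,0],[-0.3,0,0,0.007,0],[-0.3,0,0,0.0025,0],[-0.3,0,0,0,0],[-0.3,0,0,0,0],[0.1,0,0,0,0],[0.3,0,0,0,0],[0.3,0,0,0,0],[0.3,0,0,0,0],[0.3,0,0,-0.03,0],[0.3,0,0,-0.05,0],[0.3,0,0,-0.05,0],[0.3,0,-0.03,-0.02,0],[0.3,0,-0.06,0,0],[0.3,0,-0.06,0,0],[0.3,0,-0.06,0,0],[0.3,0,0,0,0],[0.3,0,0,0,0]])

```text
clock: 26.05
eef_pos: [464.3, -61.4, 209.0]
eef_rot: [3.14, 0.001, 1.905]
wrist_force: [0.5, 0.3, -0.4]
finger_gap: 61.4
finger_force: 0.0
```

Run:
```python
from h import *
i,P,c=cam("top"); cv2.imwrite("pics/t9.png",i)
loc(P,"jar",661,7,30,112,130); loc(P,"salt",629,102,30,94,112); loc(P,"tub",596,196,50,62,76); loc(P,"cup",563,291,50,44,58)
i,P,c=cam("side"); cv2.imwrite("pics/s9.png",i[120:420,150:550])
```

```text
jar 666 [660.5   7.8] 22.5 [660.    8.7 120.1]
salt 337 [626.8 101.2] 16.7 [625.5 101.4 100.7]
tub 2429 [595.5 197.4] 46.0 [594.4 197.5  67.1]
cup 328 [562.8 290.2] 33.0 [565.8 292.7  50.2]
```

View pics/t9.png

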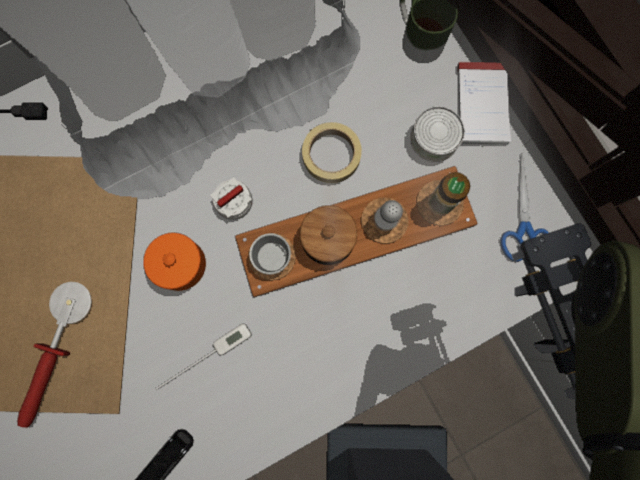

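View pics/s9.png

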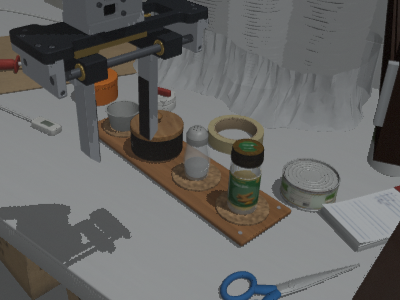

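In the top view the cup (270,255), tub (328,236), shaker (384,220) and jar (440,200) stand in order on their discs, within about 3 mm of centre. The timer at (231,199) has not moved and the arm is clear.

```bash
python3 -c "
from cell import ticket; print(ticket.sign_off())"
```

```text
the job is handed in; nothing more can be done
None
```

The sauce cup, black canister, salt shaker and spice jar stand upright on discs 0 to 3, in that order from the timer end, each within about 3 mm of its disc's centre by the last camera check; the timer was not moved, and the job was handed in at about 26 s, but no verdict came back.

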